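Put the check weights away after the balance check

ROBOT

A 6-joint arm with a two-finger parallel gripper is mounted at the origin on a cart in front of the work surface, level with it; the furniture and walls round the work are solid. World frame = base frame: x ahead of the robot, y to its left, z up, the work surface at z = 0. Lengths are in mm, angles in rad, forces in N, time in s.
With the tool pointing down it reaches from about 275 to 825 mm from the base axis. Payload 5.2 kg.
Tool frame: the origin (TCP) lies midway between the tips of the shut fingers; the grasp point (between the pads) lies 19 mm behind it; x points along the fingers, y is the direction in which the jaws open and shut, and the axes are right-handed (so a half turn about x gives the same grasp; the last joint's range is limited). The gripper opens to 93 mm and grips with 3 to 60 N. Pads are 15 mm wide; open, the fingers measure 128 mm over their backs; the gripper's body (75 mm by 188 mm) begins 65 mm behind the grasp point.
Start: joints at [0.995, 0.259, 1.535, -0, 1.348, -0.203], TCP at [200.302, 512.234, 218.653] pointing down, gripper open.
Joint ranges: [-3.14, 3.14], [-0.91, 2.08], [0.19, 2.58], [-1.22, 4.36], [0.22, 2.71], [-3.12, 3.12]. Speed limits (rad/s): [2.57, 2.57, 3.14, 3.14, 3.14, 3.14].

INTERFACE

Orientations are given as a unit quaternion [w, x, y, z].
In Python, from bench import move_ptp, servo_line, set_joints, gripper_to, pause, ik, camera, camera_model, PlanningError, hand_in, get_clock, get_joints, get_joint_velocities, get_joint_torque, get_eef_pos, get_tool_rot, get_ft_force, get_moment, get_gripper_width gives the robot as it stands. The module is installed in compiled form; this text tells all that it offers. Calls block until the motion is done:
- move_ptp(position, orientation): joint-space move of the TCP to a pose.
- servo_line(position, feed=150, rot=None, stop_force=None): straight line of the TCP; rot=None keeps the orientation; feed is the mean speed in mm/s. With stop_force (N) it stops when the force on the tool has changed by that much, and returns True; else False.
- set_joints(angles): joint-space move.
- gripper_to(opening): opening from 0.0 (shut) to 1.0 (fully open); the grip force is fixed at half the most; returns when the fingers have stopped.
- pause(seconds).
- ik(position, orientation): joint angles nearest the present ones, or None.
- camera(name): name is "scene" or "top" or "wrist"; returns the picture (384x512x3 uint8, red, green, blue); there is no depth.
- camera_model(name): a dict with "mtx" (3x3 intrinsics, pixels), "rvec" (rotation vector, rad) and "tvec" (3), from world to camera coordinates, as OpenCV has them. Camera axes: x right, y down, z forward; pixel columns grow to the right and rows downward; lengths in mm; the calibration is good to about 2 mm. The wrist camera is an equidistant fisheye: a pixel r from the principal point sees the ray r / f radians off the axis. A picture is of the moment at which its call begins: read the wrist's pose just before it. camera_model takes no time and is no camera call; for the wrist camera it gives the pose at the moment of the call.
A pose or a line that the arm cannot do raises PlanningError and nothing moves.
- hand_in(): hands the job in, once; it reports no verdict.
Readings, each from a call of its own:
- get_clock(): time.
- get_joints(): joint angles.
- get_joint_velocities(): joint speeds.
- get_joint_torque(): joint torques, N m.
- get_eef_pos(): TCP position.
- get_tool_rot(): TCP orientation.
- get_ft_force(): force on the tool from outside, world axes, zero at the start.
- get_moment(): the same for the moment, N m.
- get_gripper_width(): opening from 0.0 (shut) to 1.0 (fully open).
Only numpy, scipy, OpenCV 4.12 (cv2) and the standard library are available. Lean on these libraries where they do the work, as an engineer would, in place of code of your own. Each camera call takes 0.05 s, during which the arm holds its last target. There are 200 camera calls.

TASK

The daily check of the balance is done and its steel check weights still stand stacked on the pan. Take the stack apart from the top, one weight at a time, and set each gently and upright into the open round case whose well is made for it (the smallest weight into the smallest empty case, and so on), standing flat on the bottom of the well. The tiny fifth weight is already in its case: leave it alone.

Things in the scene. Friction and masses are not known exactly. Their poses are not given: they have to be found in the camera images.
- weight_50: 50 g check weight: polished steel cylinder, diameter 16 mm, height 31 mm, flat ends, 50 g; the top of the stack, standing on the 24 mm weight (the weights simply stand on one another, centred to a few mm). Origin: centre of its underside; z up
- weight_100: 100 g check weight: polished steel cylinder, diameter 24 mm, height 28 mm, flat ends, 100 g; second from the top, between the 16 mm and the 33 mm weight (the weights simply stand on one another, centred to a few mm). Origin: centre of its underside; z up
- weight_200: 200 g check weight: polished steel cylinder, diameter 33 mm, height 30 mm, flat ends, 200 g; third from the top, between the 24 mm and the 46 mm weight (the weights simply stand on one another, centred to a few mm). Origin: centre of its underside; z up
- weight_500: 500 g check weight: polished steel cylinder, diameter 46 mm, height 38 mm, flat ends, 500 g; the bottom of the stack, standing on the pan of the grey balance (260 x 200 mm; the pan is level, 46 mm above the cart top) (the weights simply stand on one another, centred to a few mm). Origin: centre of its underside; z up
- case_50: case of the 50 g weight: open round black plastic pot with a blue lining, 42 mm across and 17 mm high, fixed to the cart top. Its round well is 32 mm wide at the mouth and tapers to 24 mm at its flat floor, 8 mm above the pot's underside (9 mm deep); the 16 mm weight stands on that floor. Origin: centre of the pot's underside, on the cart top; z up
- case_100: case of the 100 g weight: open round black plastic pot with a blue lining, 50 mm across and 17 mm high, fixed to the cart top. Its round well is 40 mm wide at the mouth and tapers to 32 mm at its flat floor, 8 mm above the pot's underside (9 mm deep); the 24 mm weight stands on that floor. Origin: centre of the pot's underside, on the cart top; z up
- case_200: case of the 200 g weight: open round black plastic pot with a blue lining, 59 mm across and 17 mm high, fixed to the cart top. Its round well is 49 mm wide at the mouth and tapers to 41 mm at its flat floor, 8 mm above the pot's underside (9 mm deep); the 33 mm weight stands on that floor. Origin: centre of the pot's underside, on the cart top; z up
- case_500: case of the 500 g weight: open round black plastic pot with a blue lining, 72 mm across and 17 mm high, fixed to the cart top. Its round well is 62 mm wide at the mouth and tapers to 54 mm at its flat floor, 8 mm above the pot's underside (9 mm deep); the 46 mm weight stands on that floor. Origin: centre of the pot's underside, on the cart top; z up
- weight_20: the tiny fifth weight, not to be touched: steel, diameter 12 mm, height 22.5 mm, 20 g, already standing in its own pot. Origin: centre of its underside; z up
- case_20: the pot that holds the tiny weight: like the other cases, 38 mm across and 17 mm high; not a target. The lids of the cases lie in two low piles of closed black discs at the back; a white wind-up timer 66 x 66 x 48 mm stands among the cases. Origin: centre of the pot's underside; z up

How it is judged:
By the outcome, as a careful person would: the job done as asked, in the order asked, and still so for the second after the job is handed in, with the robot touching nothing.
It also fails if it takes over 99 s, if anything falls off the work surface, if the arm or the gripper's body presses on something with over 40 N, if the wrist force passes 120 N, or if a joint passes its speed limit or range.

## Working session

There is one attempt and no reset: what is moved stays moved. The work goes in short steps, each a Python script; the robot and the scene stay as the last script left them, time stands still between calls to the robot, and variables do not carry over. Pictures are saved under pics/ and viewed, about 12 in all and at most 16, crops included, and the job is handed in when it is done.

```bash
mkdir -p pics; python3 - <<'E'
from bench import *
import cv2
for n in ("scene","top","wrist"):
    m=camera_model(n);im=camera(n)
    cv2.imwrite(f"pics/{n}0.png",im[:,:,::-1])
    print(n,m["mtx"],m["rvec"],m["tvec"])
print(get_eef_pos(),get_tool_rot(),get_clock(),get_gripper_width())
E
python3 -c "
import cv2,numpy as np
a=cv2.imread('pics/top0.png');cv2.imwrite('pics/top0b.png',cv2.resize(a,(800,600),interpolation=2))"
```

```text
scene [[400.56845619   0.         255.5649866 ]
 [  0.         400.56845619 193.08349009]
 [  0.           0.           1.        ]] [ 1.00554366 -2.25970521  1.21121864] [266.16984846 346.70817632 607.5302229 ]
top [[348.54174032   0.         254.18699147]
 [  0.         348.54174032 190.91475131]
 [  0.           0.           1.        ]] [ 2.14919842 -2.15193725  0.16801227] [-88.08637386 509.74832642 893.42879741]
wrist [[297.31863964   0.         256.83762473]
 [  0.         297.31863964 188.81724485]
 [  0.           0.           1.        ]] [-2.38018598 -1.6247018  -0.24570571] [-549.66126215  -35.60348855  391.3529848 ]
[200.06021631 511.89471434 218.01976911] [ 0.69466286  0.13057617  0.69505925 -0.13147629] 0.15 0.9985128264231355
```

View pics/top0.png

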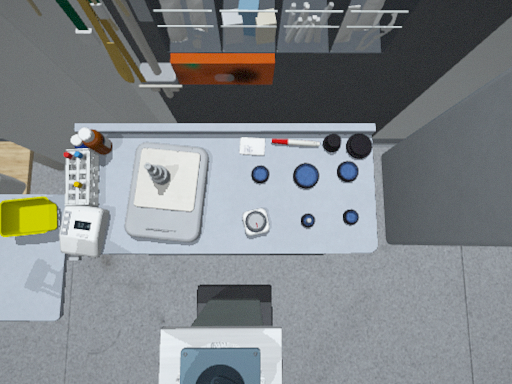

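View pics/scene0.png

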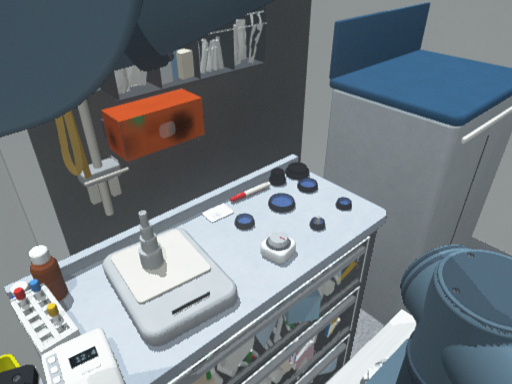

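View pics/wrist0.png

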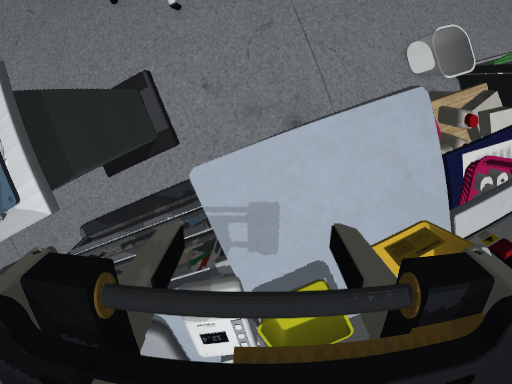

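The top view shows the stack near (157,172) and the empty blue wells near (260,174), (306,176), (347,171) and (351,217). The small occupied pot is near (308,220) and the timer near (256,221). The scene view agrees. The wrist view shows only the left side table for now.

```bash
cat > h.py <<'E'
from bench import *
import numpy as np, cv2
from scipy.spatial.transform import Rotation as Ro
def rays(m,px,wrist):
    px=np.array(px,float).reshape(-1,1,2)
    u=(cv2.fisheye.undistortPoints(px,m["mtx"],np.zeros(4)) if wrist else cv2.undistortPoints(px,m["mtx"],None)).reshape(-1,2)
    R=cv2.Rodrigues(np.array(m["rvec"]))[0]; d=np.c_[u,np.ones(len(u))]@R
    return -R.T@np.array(m["tvec"]).ravel(), d
def toz(m,px,z,wrist=False):
    c,d=rays(m,px,wrist); return c+d*((z-c[2])/d[:,2])[:,None]
def proj(m,P,wrist=False):
    P=np.array(P,float).reshape(-1,1,3);r=np.array(m["rvec"],float);t=np.array(m["tvec"],float)
    return (cv2.fisheye.projectPoints(P,r,t,m["mtx"],np.zeros(4)) if wrist else cv2.projectPoints(P,r,t,m["mtx"],None))[0].reshape(-1,2)
def q(yaw): # tool down, jaw direction at angle yaw from world y
    # tool x -> -z, tool y -> (-sin,cos,0)
    y=np.array([-np.sin(yaw),np.cos(yaw),0]);x=np.array([0,0,-1.]);z=np.cross(x,y)
    a=Ro.from_matrix(np.c_[x,y,z]).as_quat(); return [a[3],a[0],a[1],a[2]]
def blobs(im,m,z,wrist=False,amin=20,blue=True):
    hsv=cv2.cvtColor(im,cv2.COLOR_RGB2HSV)
    mk=cv2.inRange(hsv,(100,90,25),(125,255,255))
    n,l,s,c=cv2.connectedComponentsWithStats(mk)
    return [(c[i].round(1),s[i,4],s[i,2:4],toz(m,c[i],z,wrist)[0].round(1)) for i in range(1,n) if s[i,4]>=amin]
E
python3 - <<'E'
from h import *
im=cv2.imread("pics/top0.png")[:,:,::-1].copy();m=camera_model("top")
for b in blobs(im,m,13):print(*b)
print("stacktop",toz(m,[[149,167]],173),"cam",rays(m,[[0,0]],0)[0])
print("edges",toz(m,[[75,130],[375,130],[378,252],[80,252],[256,221]],0).round(0))
mw=camera_model("wrist");c,d=rays(mw,[[256.8,188.8]],1);print(c,d,get_eef_pos(),Ro.from_quat(np.roll(get_tool_rot(),-1)).as_matrix().round(2))
for y in(0,np.pi/2,-np.pi/2):
  for p in ([450,-150,250],[450,150,300]):print(y,p,ik(p,q(y)))
E
```

```text
[248.5  18. ] 142 [18 12] [1030.2  -73.4   13. ]
[249.   31.2] 72 [11  8] [988.  -74.7  13. ]
[ 80.9 146.2] 30 [13  4] [639.3 392.6  13. ]
[ 77.9 154.4] 41 [9 7] [615.7 399.4  13. ]
[348.1 170.5] 261 [19 18] [ 570.5 -349.7   13. ]
[306.1 174.9] 412 [23 23] [ 558.  -232.8   13. ]
[259.8 173.2] 175 [16 15] [ 562.8 -104.6   13. ]
[351.3 216.4] 121 [13 12] [ 442.9 -353.1   13. ]
[307.9 220. ] 71 [11 11] [ 433.4 -234.7   13. ]
[216.5 374.3] 202 [32 18] [42.  8. 13.]
stacktop [[545.37342686 153.96140075 173.        ]] cam [374.54682786 -79.04040349 958.79344489]
edges [[ 690.  419.    0.]
 [ 691. -436.    0.]
 [ 347. -426.    0.]
 [ 349.  381.    0.]
 [ 432.  -94.    0.]]
[123.89251986 542.1985192  383.85308705] [[ 0.27628317 -0.10898975 -0.95487636]] [200.06021631 511.89471434 218.01976911] [[-0.    0.36  0.93]
 [-0.    0.93 -0.36]
 [-1.   -0.   -0.  ]]
0 [450, -150, 250] [-5.57515574e-01  9.99867686e-02  1.65349997e+00 -4.44089210e-16
  1.38810591e+00 -2.12831190e+00]
0 [450, 150, 300] [ 8.59855348e-02  7.51615347e-02  1.56062849e+00 -4.44089210e-16
  1.50580263e+00 -1.48481079e+00]
1.5707963267948966 [450, -150, 250] [-5.57515574e-01  9.99867686e-02  1.65349997e+00 -4.44089210e-16
  1.38810591e+00  2.58407708e+00]
1.5707963267948966 [450, 150, 300] [ 8.59855348e-02  7.51615347e-02  1.56062849e+00 -4.44089210e-16
  1.50580263e+00 -3.05560712e+00]
-1.5707963267948966 [450, -150, 250] [-5.57515574e-01  9.99867686e-02  1.65349997e+00 -4.44089210e-16
  1.38810591e+00 -5.57515574e-01]
-1.5707963267948966 [450, 150, 300] [ 8.59855348e-02  7.51615347e-02  1.56062849e+00 -4.44089210e-16
  1.50580263e+00  8.59855348e-02]
```

Heights and spacings make sense: the well areas order as 500, 200, 100, 50, and the timer sits at (432,-94). Next I move in for close views of the cases and the stack.

```bash
python3 - <<'E'
from h import *
move_ptp([470,-230,260],q(0));pause(.2)
mw=camera_model("wrist");im=camera("wrist");cv2.imwrite("pics/w_cases.png",im[:,:,::-1])
for b in blobs(im,mw,13,True,60):print(*b)
print(get_clock())
move_ptp([520,154,230],q(0));pause(.2)
mw=camera_model("wrist");im=camera("wrist");cv2.imwrite("pics/w_stack.png",im[:,:,::-1])
np.save("mw_stack.npy",mw,allow_pickle=True)
print(get_clock(),get_eef_pos(),proj(mw,[[545,154,173]],True))
E
```

```text
[252.9 131.6] 246 [21 20] [ 433.6 -234.9   13. ]
[170.5 139.8] 367 [22 22] [ 443.2 -353.2   13. ]
[254.6 215.1] 1253 [42 39] [ 558.2 -232.8   13. ]
[337.6 215.8] 398 [25 22] [ 560.4 -105.    13. ]
[180.2 219.3] 524 [31 28] [ 566.2 -347.7   13. ]
3.1833
4.875 [520.31649773 153.06413816 230.06252365] [[258.33655208 231.66808478]]
```

View pics/w_cases.png

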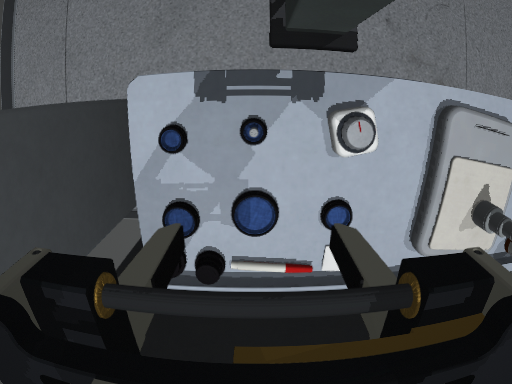

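View pics/w_stack.png

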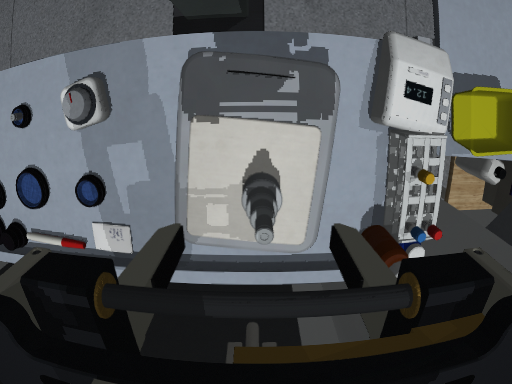

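The wrist view of the cases shows the four empty wells where the top camera put them, agreeing within 4 mm. The 200 and 100 wells are partly hidden by the fingers, so I trust the top camera there. The stack's top disc is at about (264,236), and I'll zoom in on it.

```bash
python3 -c "
import cv2
a=cv2.imread('pics/w_stack.png')[165:255,215:315];cv2.imwrite('pics/c1.png',cv2.resize(a,None,fx=6,fy=6,interpolation=2))"
```

```text
(no output)
```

View pics/c1.png

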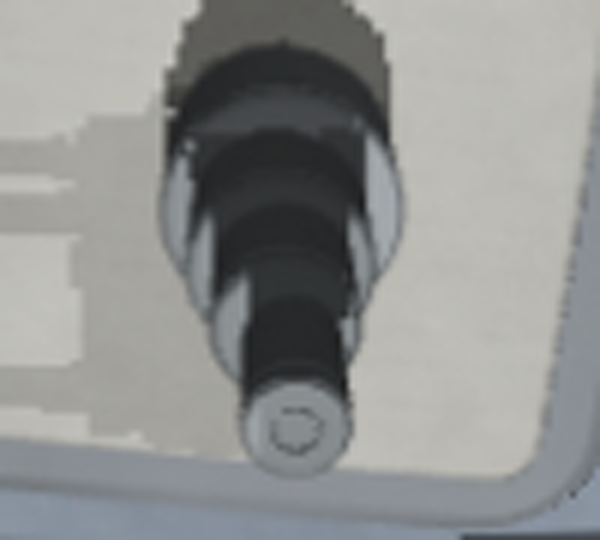

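```bash
python3 - <<'E'
from h import *
m=np.load("mw_stack.npy",allow_pickle=True).item()
f=lambda u,v:(215+u/6-.5,165+v/6-.5)
print(toz(m,[f(297,427)],173,True),"width",toz(m,[f(240,427),f(353,427)],173,True)[:,1])
for n,(u1,u2,v),z in((100,(212,361,330),142),(200,(188,381,250),114),(500,(163,405,205),84)):
    P=toz(m,[f(u1,v),f(u2,v)],z,True);print(n,P,P.mean(0))
E
```

```text
[[548.72778571 158.71909263 173.        ]] width [150.80364692 166.50857874]
100 [[547.29515183 146.27920573 142.        ]
 [547.38094519 169.33668221 142.        ]] [547.33804851 157.80794397 142.        ]
200 [[544.61196484 141.65556657 114.        ]
 [544.71075896 174.27254131 114.        ]] [544.6613619  157.96405394 114.        ]
500 [[547.01340857 135.95800999  84.        ]
 [547.13413436 180.83820186  84.        ]] [547.07377147 158.39810593  84.        ]
```

```bash
cat >> h.py <<'E'
def pick(x,y,zb,d,up):
    """grasp weight with underside zb, diameter d; tips 13 mm above underside"""
    zt=zb+13
    move_ptp([x,y,zt+55],q(0)); gripper_to(min(1,(d+30)/93))
    servo_line([x,y,zt],80); pause(.2); print("at",np.round(get_eef_pos(),1))
    gripper_to((d+7)/93); gripper_to(max(0,(d-4)/93)); pause(.2)
    print("grip mm",get_gripper_width()*93,"F",np.round(get_ft_force(),2))
    servo_line([x,y,zt+6],20); servo_line([x,y,up],120); pause(.2)
    print("grip mm",get_gripper_width()*93,"F",np.round(get_ft_force(),2),get_clock())
def place(x,y,d,go=True):
    z0=8+13
    servo_line([x,y,z0+14],100); pause(.3); print("at",np.round(get_eef_pos(),1))
    r=servo_line([x,y,z0-1.2],15,stop_force=2.5)
    print("touch",r,np.round(get_eef_pos(),1),np.round(get_ft_force(),2))
def release(d):
    gripper_to((d+6)/93); gripper_to((d+24)/93); p=get_eef_pos()
    servo_line([p[0],p[1],110],80); print("released",np.round(get_ft_force(),2),get_clock())
def snap(n,name="wrist"):
    m=camera_model(name);im=camera(name);cv2.imwrite(f"pics/{n}.png",im[:,:,::-1]);np.save(f"pics/{n}.npy",m,allow_pickle=True);return im,m
E
python3 - <<'E'
from h import *
pick(548.5,158.5,142,16,230)
snap("p50")
E
python3 -c "
import cv2
a=cv2.imread('pics/p50.png')[130:300,150:360];cv2.imwrite('pics/c2.png',cv2.resize(a,None,fx=3.5,fy=3.5,interpolation=2))"
```

```text
at [548.9 158.5 155.6]
grip mm 14.887418804448062 F [ 0.48  0.18 -0.26]
grip mm 15.043349299183232 F [-0.15 -0.17 -0.81] 9.5917
```

View pics/c2.png

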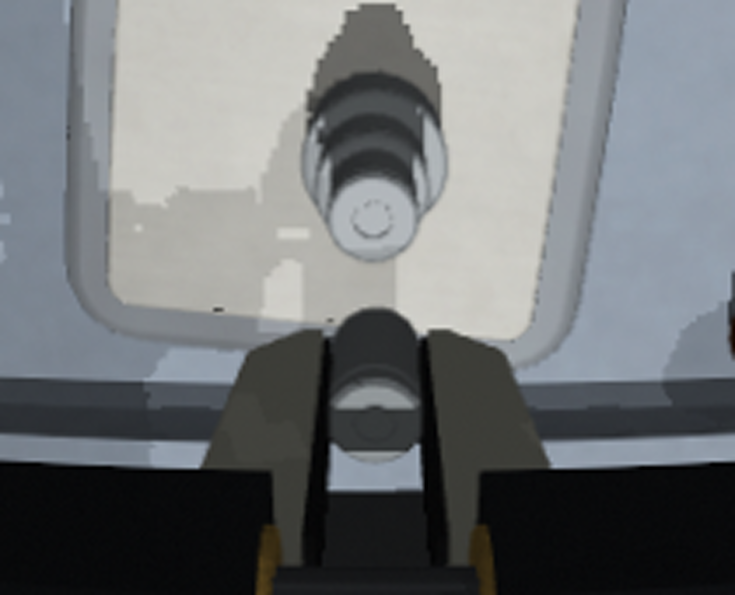

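The 50 is held upright with its top centre at about (375,420) in the crop, and the stack below is undisturbed. The 100's top is at about (373,217).

```bash
python3 - <<'E'
from h import *
m=np.load("pics/p50.npy",allow_pickle=True).item()
f=lambda u,v:(150+u/3.5-.5,130+v/3.5-.5)
print("100 top",toz(m,[f(373,217)],142,True),"held top",toz(m,[f(375,420)],248,True))
move_ptp([443,-353.2,90],q(0));pause(.2);print(get_eef_pos())
im,m=snap("o50")
for b in blobs(im,m,13,True,60):print(*b)
h,w=170,210
cv2.imwrite("pics/c3.png",cv2.resize(im[130:330,130:380,::-1],None,fx=3,fy=3,interpolation=2))
E
```

```text
100 top [[547.05465412 157.67068068 142.        ]] held top [[547.33647604 158.16869753 248.        ]]
[ 443.63587153 -352.58925675   90.27840897]
[384.8 185.3] 355 [27 29] [ 433.9 -236.3   13. ]
[256.6 195.8] 1030 [38 35] [ 443.7 -352.9   13. ]
[387.7 280.1] 64 [13 11] [ 538.9 -213.5   13. ]
[258.7 321.8] 305 [39 10] [ 587.8 -350.5   13. ]
```

View pics/c3.png

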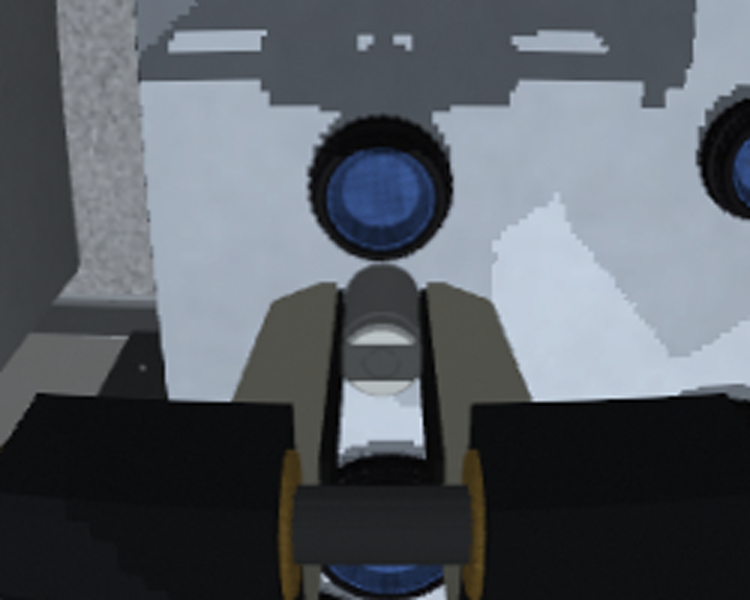

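The case_50 well is unobstructed at crop (382,197), which is (443.7,-352.9) and agrees with the earlier estimates. Placing it now.

```bash
python3 - <<'E'
from h import *
place(444,-353,16); release(16)
p=get_eef_pos(); servo_line([p[0]-20,p[1],150],150);pause(.1)
im,m=snap("d50");cv2.imwrite("pics/c4.png",cv2.resize(im[130:330,130:380,::-1],None,fx=3,fy=3,interpolation=2))
E
```

```text
at [ 444.3 -353.3   35.6]
touch True [ 443.9 -352.9   20.9] [-0.06  0.03  3.9 ]
released [0.22 0.43 0.11] 15.9083
```

View pics/c4.png

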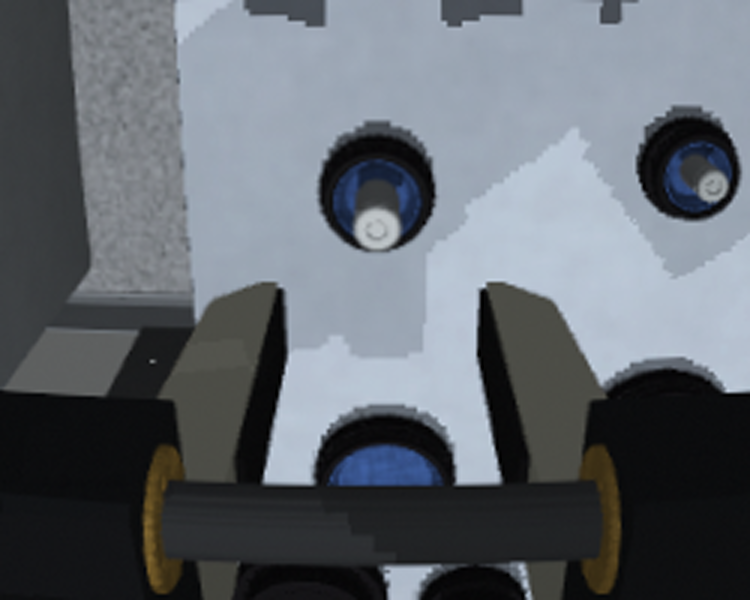

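The 50 stands upright in its well, with its top at crop (377,230). Next, the 100 in one sequence with a guarded refinement of the well position.

```bash
cat >> h.py <<'E'
def job(px,py,zb,d,ex,ey,name):
    pick(px,py,zb,d,max(zb+60,150))
    m0=get_gripper_width()*93
    if abs(m0-d)>3: print("BAD GRIP");return
    im,m=snap("p"+name)
    p=get_eef_pos(); move_ptp([ex,ey,95],q(0)); pause(.3)
    im,m=snap("o"+name)
    bs=[b for b in blobs(im,m,13,True,150) if np.hypot(*(b[3][:2]-[ex,ey]))<12]; print(bs)
    if len(bs)!=1 or np.hypot(*(bs[0][3][:2]-[ex,ey]))>4: print("UNSURE");return
    x,y=bs[0][3][:2]; place(x+.3,y,d); release(d)
    p=get_eef_pos(); servo_line([p[0]-20,p[1],150],150);pause(.1); snap("d"+name); print(get_clock())
E
python3 - <<'E'
from h import *
job(547.3,157.8,114,24,562.5,-105,"100")
E
python3 -c "
import cv2,numpy as np
g=lambda n:cv2.resize(cv2.imread(f'pics/{n}.png')[130:330,130:380],None,fx=1.6,fy=1.6,interpolation=2)
cv2.imwrite('pics/c5.png',np.hstack([g('p100'),g('d100')]))"
```

```text
at [547.7 157.8 127.6]
grip mm 23.475931609348326 F [-0.77  0.07 -1.05]
grip mm 23.348539604250554 F [ 0.23 -0.2  -0.59] 22.2083
[(array([255.7, 193.2]), np.int32(1497), array([46, 41], dtype=int32), array([ 562.2, -105. ,   13. ]))]
at [ 562.9 -105.1   35.6]
touch True [ 562.3 -104.9   20.9] [-0.05  0.5   4.74]
released [ 0.08  0.65 -0.01] 27.7917
28.3917
```

View pics/c5.png

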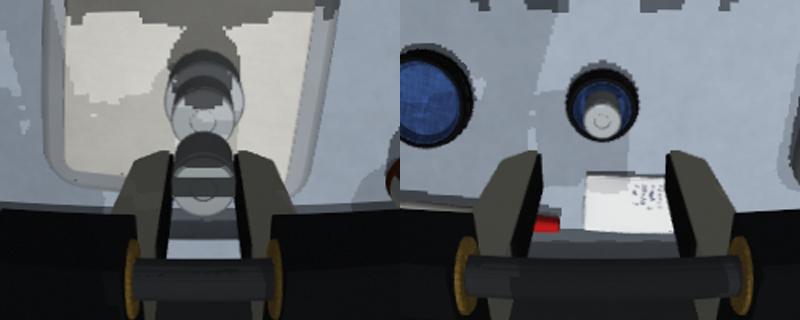

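The 100 stands in its well, at crop (603,120) on the right. The 200's top is partly hidden in this view, so I take a clear look at it first.

```bash
python3 - <<'E'
from h import *
move_ptp([528,158,170],q(0));pause(.3)
im,m=snap("s200");c=proj(m,[[545,158,114]],True)[0];print(c)
u,v=(c-[50,45]).astype(int);np.save("pics/off.npy",[u,v])
cv2.imwrite("pics/c6.png",cv2.resize(im[v:v+90,u:u+100,::-1],None,fx=6,fy=6,interpolation=2))
E
```

```text
[258.34139722 223.54159339]
```

View pics/c6.png

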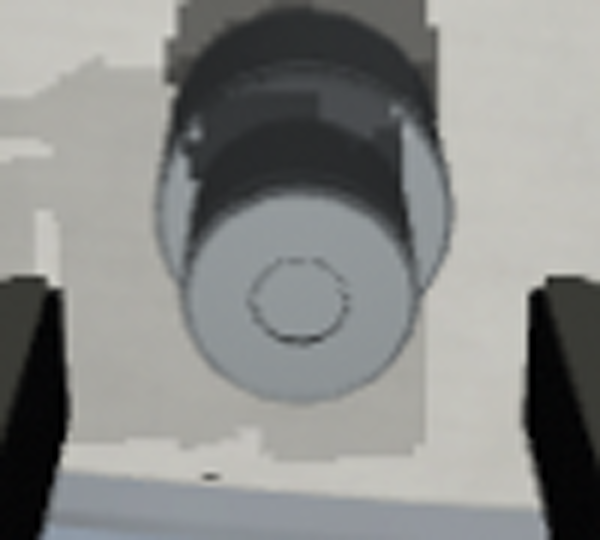

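The 200's engraved ring is centred at crop (299,300). The 500's rim spans columns 155 to 455, near row 212.

```bash
python3 - <<'E'
from h import *
m=np.load("pics/s200.npy",allow_pickle=True).item();o=np.load("pics/off.npy")
f=lambda u,v:o+np.array([u,v])/6-.5
a=toz(m,[f(299,300)],114,True)[0];b=toz(m,[f(155,212),f(455,212)],84,True);print(a,b,b.mean(0))
if np.hypot(a[0]-545,a[1]-158)<5: job(a[0],a[1],84,33,569.5,-349.5,"200")
E
python3 -c "
import cv2,numpy as np
g=lambda n:cv2.resize(cv2.imread(f'pics/{n}.png')[130:330,130:380],None,fx=1.6,fy=1.6,interpolation=2)
cv2.imwrite('pics/c7.png',np.hstack([g('p200'),g('d200')]))"
```

```text
[548.55571674 157.1740079  114.        ] [[547.65479091 135.32111707  84.        ]
 [547.77579979 181.0157424   84.        ]] [547.71529535 158.16842973  84.        ]
at [549.  157.2  97.7]
grip mm 32.08826625239754 F [ 0.46 -0.04 -0.1 ]
grip mm 32.360058128632424 F [-0.49 -0.39 -1.71] 33.8667
[(array([255.6, 190.3]), np.int32(1868), array([56, 45], dtype=int32), array([ 566.5, -350. ,   13. ]))]
at [ 567.1 -350.2   35.7]
touch True [ 566.6 -349.8   21. ] [ 0.01 -0.53  6.04]
released [ 0.59  0.61 -0.89] 40.2333
40.8333
```

View pics/c7.png

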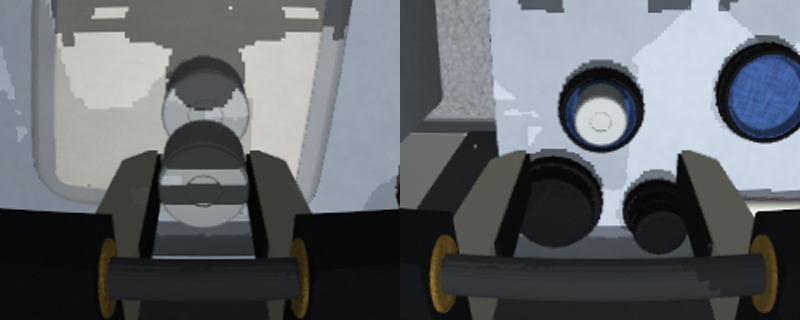

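The 200 touched down at the right height (21.0). The well's measured x differs by 4 mm between the views, so I check its seating numerically and look for the 500's ring.

```bash
python3 - <<'E'
from h import *
m=np.load("pics/d200.npy",allow_pickle=True).item()
print("top of 200",toz(m,[(130+200/1.6-.5,130+121/1.6-.5)],38,True))
im=cv2.imread("pics/d200.png")
P=np.load("pics/p200.npy",allow_pickle=True).item()
print("500 ring-ish",toz(P,[(130+205/1.6-.5,130+114/1.6-.5)],84,True))
# overlay expected pot rims/weight for two hypotheses
t=np.linspace(0,6.28,60)
im=cv2.resize(im,None,fx=4,fy=4,interpolation=2)
c0=(566.6,-349.8)
for x,col in ((567,(0,255,0)),(570,(0,0,255))):
    for r,z in((29.5,17),(24.5,17)):
        cv2.polylines(im,[np.int32((proj(m,np.c_[x+r*np.cos(t),-349.8+r*np.sin(t),0*t+z],True)+.5)*4)],True,col,1)
for z in (8,38): cv2.polylines(im,[np.int32((proj(m,np.c_[566.6+16.5*np.cos(t),-349.8+16.5*np.sin(t),0*t+z],True)+.5)*4)],True,(0,255,255),1)
cv2.imwrite("pics/c8.png",cv2.resize(im[4*160:4*235,4*220:4*290],None,fx=2,fy=2))
E
```

```text
top of 200 [[ 566.10795737 -350.52965039   38.        ]]
500 ring-ish [[547.87338941 157.64447254  84.        ]]
```

View pics/c8.png

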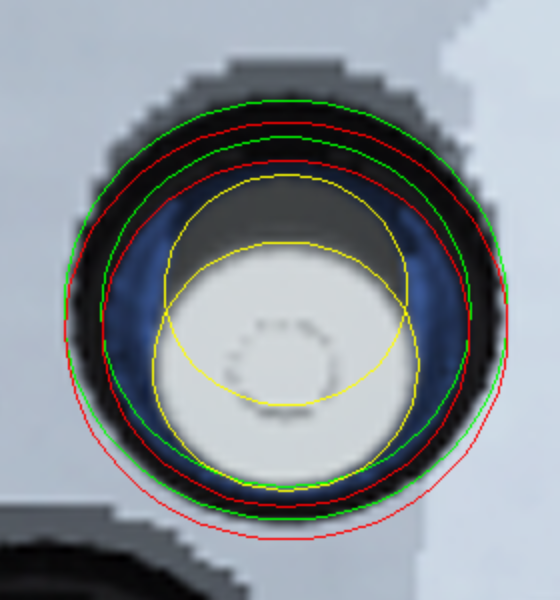

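The pot outline fits x≈567, so the 200 stands centred to about 1 mm. The 500 is next.

```bash
python3 - <<'E'
from h import *
job(547.8,157.9,46,46,558.2,-232.9,"500")
E
python3 -c "
import cv2,numpy as np
g=lambda n:cv2.resize(cv2.imread(f'pics/{n}.png')[130:330,130:380],None,fx=1.6,fy=1.6,interpolation=2)
cv2.imwrite('pics/c9.png',np.hstack([g('p500'),g('d500')]))"
```

```text
at [548.2 158.   59.6]
grip mm 45.6725745620691 F [-0.75  0.29 -0.43]
grip mm 45.4323183884159 F [-0.57  0.63 -4.18] 46.9
[(array([255.7, 184. ]), np.int32(2432), array([71, 51], dtype=int32), array([ 549.4, -233.1,   13. ]))]
UNSURE[ WARN:0@0.031] global loadsave.cpp:275 findDecoder imread_('pics/d500.png'): can't open/read file: check file path/integrity
Traceback (most recent call last):
TypeError: 'NoneType' object is not subscriptable
```

The guard stopped because the held weight hides the lower part of the well (blob 71x51 px). I compare the two agreeing earlier measurements with the visible rim.

```bash
python3 - <<'E'
from h import *
m=np.load("pics/o500.npy",allow_pickle=True).item();im=cv2.resize(cv2.imread("pics/o500.png"),None,fx=4,fy=4,interpolation=2)
t=np.linspace(0,6.28,80)
for r,z in((36,17),(31,17),(27,8)):
    cv2.polylines(im,[np.int32((proj(m,np.c_[558.2+r*np.cos(t),-232.9+r*np.sin(t),0*t+z],True)+.5)*4)],True,(0,255,0),1)
cv2.imwrite("pics/c9.png",im[4*140:4*280,4*180:4*335])
E
```

```text
(no output)
```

View pics/c9.png

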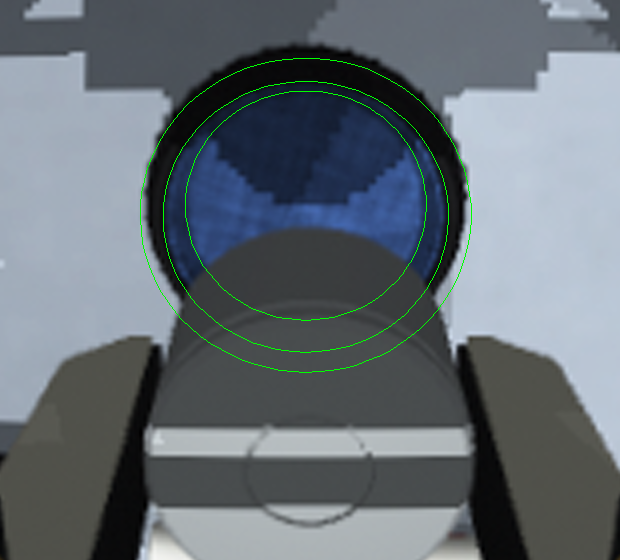

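The sides match exactly (the y centre agrees) and x is within about 1 mm of 557.5. Placing it there, inside the ±4 mm margin.

```bash
python3 - <<'E'
from h import *
print(get_gripper_width()*93)
place(557.7,-232.9,46); release(46)
p=get_eef_pos(); servo_line([p[0]-40,p[1],220],150);pause(.2); im,m=snap("d500")
move_ptp([400,0,300],q(0)); pause(.3); it,_=snap("t_end","top"); print(get_clock(),np.round(get_ft_force(),2))
a=cv2.resize(im[100:300,120:420],(600,400),interpolation=2)
cv2.imwrite("pics/c10.png",a[:,:,::-1])
E
```

```text
45.21922238674459
at [ 558.  -233.1   35.6]
touch True [ 557.5 -232.8   21. ] [-0.11  0.19  5.12]
released [ 0.21  0.25 -0.12] 52.8833
55.4667 [ 0.28 -0.57  0.6 ]
```

View pics/c10.png

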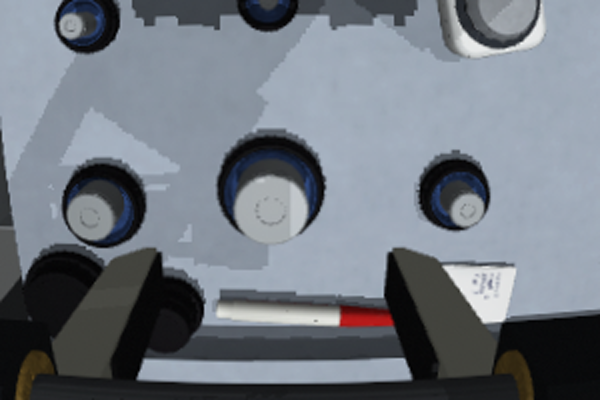

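All four weights stand in their wells, at (70,28), (92,210), (270,208) and (465,207). The tiny weight is untouched at (268,5). Handing in.

```bash
python3 -c "
from bench import *
hand_in();print(get_clock())"
```

```text
the job is handed in; nothing more can be done
the job is handed in; nothing more can be done
```

I took the stack apart from the top (50, 100, 200, then 500 g) and set each weight into its own case. I handed the job in at about 55 s of the 99 s allowed.

- **Seating:** each weight touched down with the fingertips at 20.9–21.0 mm, the height expected for standing on the well floor. Touch forces were between 3.9 and 6.0 N. The last wrist picture shows all four upright in their wells. The tiny weight was never approached.
- **Checks that disagreed:**
  - **200 g well:** the top camera put its x about 4 mm further out than the close view. The close-up outline fitted the close value, and the weight stands about 1 mm from that centre.
  - **500 g well:** the held weight partly hid the well, so the automatic position check stopped the placing. I used the two earlier matching measurements, checked against the visible rim, and shifted x by about half a millimetre.
- **Not viewed:** I took a final top-camera picture but did not look at it.

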